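# Set the measuring board's slotted stop to its index tab and clamp it

## Task

Get the measuring board ready for the next specimen: with the wing knob still loose, slide the slotted stop along the board until its measuring face, the one that looks at the board's raised end, is level with the tip of the pointed tab (not the square-ended tab). Then tighten the wing knob clockwise as far as it goes, leaving the stop at the mark.

Things in the scene. Friction and masses are not known exactly. Their poses are not given: they have to be found in the camera images.
- stop_face (a point): Centre of the measuring face of the stop: dark steel upright 60 mm wide (x), 12 thick (y), top 62 mm above the table, on a 4 mm slotted foot on an aluminium board (110 x 370 mm, top 12 mm above the table). Point 48 mm above the table; mid-thickness 6 mm along -y. +y: way to slide, from knob to the board's raised end (28 mm high); z up. Slides along y only, 105 mm travel, 3 N friction; 20-92 mm to go.
- pointed_tab: The mark: flat black tab, 6 mm thick, 22 mm long, 18 wide, its last 10 mm a point aimed across the board at the stop's path; fixed on the board. Origin: tip of the point, 12 mm above the table. Axes parallel to the stop's; +x is where it points. A second black tab, 18 x 18 mm, square-ended, sits 30-50 mm away along the board on either side: not the mark.
- wing_grip (a point): Centre of the wing of the black clamp knob on the bolt in the stop's slot. The wing is an upright bar 44 mm long (this point's x), 10 mm thick (y), 24 mm high; pinch it across its thickness from above. Point on the knob's axis, 48 mm above the table; wing top 59, underside 35 mm. The axis does not move; it is 80-185 mm behind (-y) the middle of the stop's upright. z up.
- wing (a joint): Turn of the wing knob, rad: grows clockwise seen from above; 0 loose (wing straight across the board), 1.4 hard stop (fully tight). Starts at 0 to 0.25. Friction about 0.06 Nm; stays where it is left.

How it is judged:
On the way:
1. the stop's measuring face is within 10 mm of the pointed tab's tip along the board while the wing knob is still loose (below 0.5 rad) (y of pointed_tab in the frame of stop_face between -0.01 and 0.01 m and value of joint wing below 0.5 rad), for 0.2 s.
At the end, for the whole second after the job is handed in: The stop's measuring face is within 10 mm, along the board, of the tip of the pointed tab, and the wing knob is turned clockwise to more than 1.15 rad (its hard stop is at 1.4 rad) and at rest (y of pointed_tab in the frame of stop_face between -0.01 and 0.01 m and value of joint wing above 1.15 rad and velocity of joint wing between -0.05 and 0.05 rad/s); the robot touches nothing.
It also fails if it takes over 43 s, if anything falls off the work surface, if the arm or the gripper's body presses on something with over 40 N, if the wrist force passes 120 N, or if a joint passes its speed limit or range.

## Robot

A 6-joint arm with a two-finger parallel gripper is mounted at the origin on a cart in front of the work surface, level with it; the furniture and walls round the work are solid. World frame = base frame: x ahead of the robot, y to its left, z up, the work surface at z = 0. Lengths are in m, angles in rad, forces in N, time in s.
With the tool pointing down it reaches from about 0.25 to 0.725 m from the base axis. Payload 4 kg.
Tool frame: the origin (TCP) lies between the finger pads; the fingertips stand 11 mm ahead of it and the grasp point (between the pads) lies 8 mm behind it; y points along the fingers, z is the direction in which the jaws open and shut, and the axes are right-handed (so a half turn about y gives the same grasp; the last joint's range is limited). The gripper opens to 85 mm and grips with 20 to 120 N. Pads are 22 mm wide; open, the fingers measure 114 mm over their backs; the gripper's body (76 mm by 85 mm) begins 54 mm behind the grasp point. The pads swing forward as they close: fully open they stand 13 mm farther back than shut.
Start: joints at [0, 0.241, 0.005, 1.335, 0, 1.571], TCP at [0.5, -0, 0.242] pointing down, gripper open.
Joint ranges: [-2.72, 2.72], [-1.05, 1.87], [-1.09, 1.28], [-1.99, 2.15], [-1.42, 1.44], [-3.14, 3.14]. Speed limits (rad/s): [2.79, 2.79, 3.14, 3.14, 3.14, 3.14].

## Interface

Orientations are given as a unit quaternion [w, x, y, z].
In Python, from cell import sensors, vision, job gives the robot as it stands.
- The arm moves only by the tool apply_moves, never from a script. Its argument "steps" is a list of rows, each a list of 3 entries, a list of its own where there are three numbers: the opening, from 0 (shut) to 1 (fully open), then the shift along the tool's x, y, z in cm, then the turn, a rotation vector about the tool's x, y, z in rad. In form: [[fingers, [tx, ty, tz], [ax, ay, az]], ...]. A call has 1 to 8 rows; each row shifts and turns the commanded pose from where the row before left it, along the tool's axes as they then stand; what a row does not reach is not made up. A row lasts 1/12 s, in which the tool goes at most 41.7 mm and 7.16 degrees, less where a joint would pass 70% of its speed; a pose out of reach is approached as far as the arm can. A call with a gripper value outside its range is refused whole. The fingers move at their own pace and stop on an object; the grip force is fixed at half the most. Time passes only in rows, so rows that do not move let the fingers close. It gives the time, the measured TCP pose, the force and the opening at its end, in the units of the state.
- sensors.get_obs(): the state, without advancing time (a new reading comes with each control period).
- vision.snapshot(name): name is "scene" or "side" or "wrist"; returns a dict with "pixels" (400x640x3 uint8, blue, green, red), "fx", "fy", "cx", "cy" (pixels), "extrinsics" (4x4, takes a point from world to camera coordinates). Camera axes: x right, y up, looking along -z (the intrinsics and any distortion apply to the point x, -y, -z); pixel columns grow to the right and rows downward; lengths in m; the calibration is good to about 2 mm. A picture is of the moment at which its call begins. There is no depth.
- job.job_done(): hands the job in, once; it reports no verdict.
The state is a dict: "clock": time; "joint_pos": joint angles; "qvel": joint speeds; "joint_efforts": joint torques, N m; "tcp_pos": TCP position; "orientation": TCP orientation; "wrist_force": force on the tool from outside, world axes, zero at the start; "wrist_torque": the same for the moment, N m; "width": finger opening in m.
Only numpy, scipy, OpenCV 4.12 (cv2) and the standard library are available. Lean on these libraries where they do the work, as an engineer would, in place of code of your own. Each camera call takes 0.05 s, during which the arm holds its last target.

## Working session

There is one attempt and no reset: what is moved stays moved. The work goes in short steps, Python scripts to look and compute and a tool call to move; the robot and the scene stay as the last step left them, time stands still between calls to the robot, and variables do not carry over. Pictures are saved under pics/ and viewed, and the job is handed in when it is done.

Besides the shell and the picture viewer there is one more tool, called after ">>>" as a command line: name --argument value ..., lists and objects as JSON in quotes. apply_moves: Moves the arm, as the interface text tells. Its arguments: {"type":"object","properties":{"steps":{"type":"array","items":{"type":"array"}}},"required":["steps"]}

```bash
mkdir -p pics; ls; python3 - <<'E'
from cell import sensors, vision
import cv2, numpy as np
o=sensors.get_obs()
for k,v in o.items(): print(k,np.round(v,4))
for n in ["scene","side","wrist"]:
    s=vision.snapshot(n); cv2.imwrite(f"pics/{n}0.png",s["pixels"])
    np.savez(f"{n}0.npz",**s)
    print(n,[round(float(s[k]),2) for k in("fx","fy","cx","cy")],{k for k in s}, np.round(s["extrinsics"],4).tolist())
E
```

```text
pics
clock 0.0
joint_pos [ 0.      0.2414  0.0037  1.3352 -0.      1.5708]
qvel [ 0.0003  0.0009  0.0009  0.0021 -0.0011  0.0002]
joint_efforts [ 6.00000e-04 -3.72316e+01  2.52407e+01  1.68000e-02  0.00000e+00
  0.00000e+00]
tcp_pos [0.4994 0.     0.2414]
orientation [-0.4995  0.5005 -0.5005  0.4995]
wrist_force [-0.337   0.383  -0.4172]
wrist_torque [ 0.0778 -0.0376  0.0155]
width 0.0858
scene [472.93, 472.93, 319.68, 200.37] {'fy', 'pixels', 'cy', 'fx', 'extrinsics', 'cx'} [[-0.7032, -0.7109, -0.0034, 0.5556], [0.4305, -0.4297, 0.7937, -0.1519], [-0.5658, 0.5567, 0.6082, -0.7718], [0.0, 0.0, 0.0, 1.0]]
side [418.43, 418.43, 324.25, 193.44] {'fy', 'pixels', 'cy', 'fx', 'extrinsics', 'cx'} [[-0.8506, -0.5257, 0.011, 0.5733], [0.3429, -0.5388, 0.7695, -0.0535], [-0.3986, 0.6583, 0.6386, -0.911], [0.0, 0.0, 0.0, 1.0]]
wrist [288.52, 288.52, 320.74, 201.32] {'fy', 'pixels', 'cy', 'fx', 'extrinsics', 'cx'} [[1.0, -0.0008, -0.0039, -0.4987], [-0.0003, 0.9573, -0.2892, 0.0388], [0.0039, 0.2892, 0.9573, -0.3798], [0.0, 0.0, 0.0, 1.0]]
```

View pics/scene0.png

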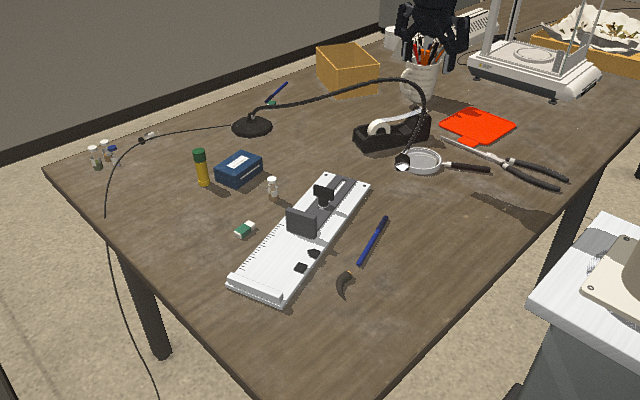

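View pics/side0.png

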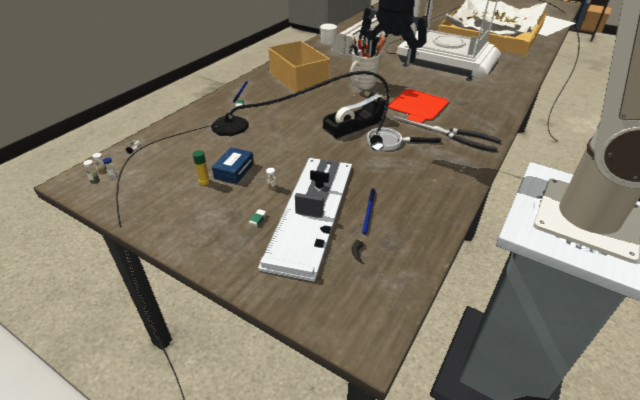

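View pics/wrist0.png

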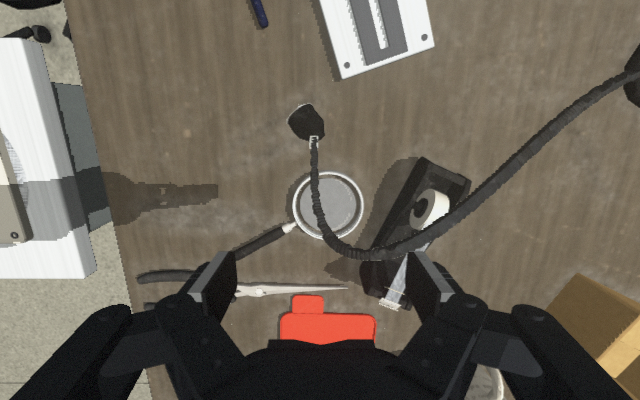

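```bash
cat > h.py <<'E'
import numpy as np, cv2
def load(n): return dict(np.load(n))
def ray(s,u,v):
    E=s["extrinsics"];R=E[:3,:3];t=E[:3,3]
    d=np.array([(u-s["cx"])/s["fx"],-(v-s["cy"])/s["fy"],-1.])
    return -R.T@t, R.T@d
def onz(s,u,v,z):
    c,d=ray(s,u,v); return c+d*(z-c[2])/d[2]
def proj(s,p):
    E=s["extrinsics"];q=E[:3,:3]@np.asarray(p,float)+E[:3,3]
    return np.array([s["cx"]+s["fx"]*q[0]/-q[2], s["cy"]-s["fy"]*q[1]/-q[2]])
def tri(obs):
    A=np.zeros((3,3));b=np.zeros(3)
    for s,u,v in obs:
        c,d=ray(s,u,v);d=d/np.linalg.norm(d);P=np.eye(3)-np.outer(d,d);A+=P;b+=P@c
    return np.linalg.solve(A,b)
def zoom(s,x0,y0,w,h,f,name):
    cv2.imwrite(name,cv2.resize(s["pixels"][y0:y0+h,x0:x0+w],None,fx=f,fy=f,interpolation=cv2.INTER_CUBIC))
E
python3 - <<'E'
from h import *
a=load("scene0.npz");b=load("side0.npz")
zoom(a,215,165,170,145,4.5,"pics/sz0.png")
zoom(b,250,150,115,130,4.5,"pics/dz0.png")
# lamp head: scene (402,162), side (377,145)
print(tri([(a,402,162),(b,377,145)]), tri([(a,425,115),(b,388,100)]), tri([(a,345,85),(b,345,75)]))
E
```

```text
[0.47963758 0.07176889 0.06377494] [ 0.5089757  -0.0375591   0.12377417] [0.47931845 0.25071714 0.29753911]
```

View pics/sz0.png

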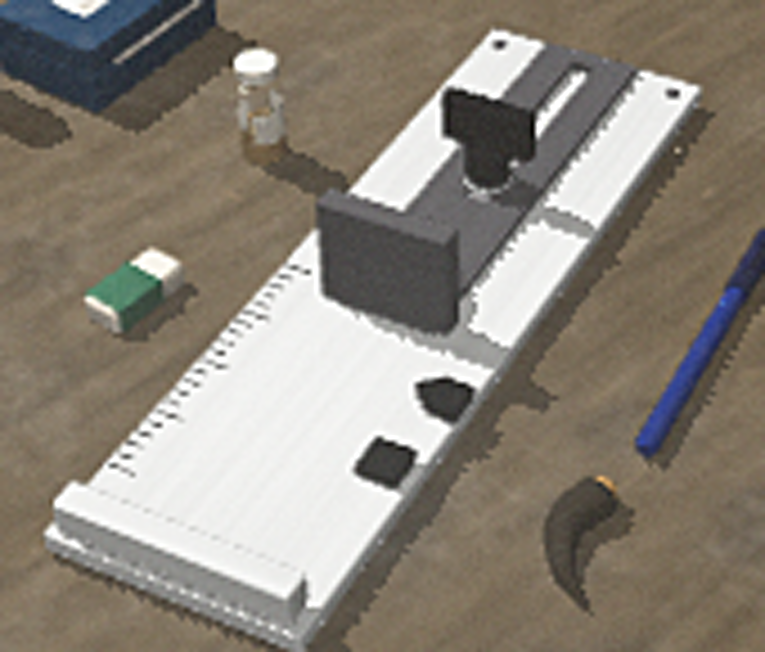

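View pics/dz0.png

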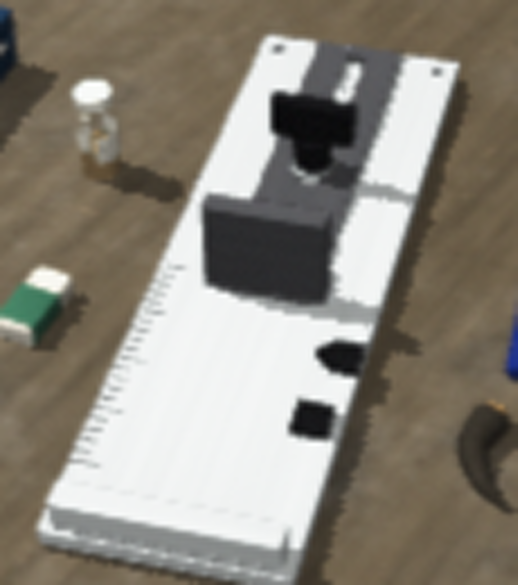

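```bash
python3 - <<'E'
from h import *
a=load("scene0.npz");b=load("side0.npz")
A=lambda u,v:(a,215+(u+.5)/4.5-.5,165+(v+.5)/4.5-.5)
B=lambda u,v:(b,250+(u+.5)/4.5-.5,150+(v+.5)/4.5-.5)
pts={"farR":(A(702,92),B(460,64),.012),"farL":(A(493,30),B(268,37),.012),
"endTopL":(A(75,484),B(68,480),.028),"endTopR":(A(305,577),B(290,532),.028),"nearL":(A(45,530),B(40,525),.012),"nearR":(A(302,635),B(293,578),.012),
"tip_z12":(A(415,390),B(315,355),.012),"tip_z18":(A(415,384),B(315,353),.018),
"stopTL":(A(320,208),B(203,200),.062),"stopTR":(A(458,243),B(330,214),.062),"stopBL":(A(322,293),B(207,290),.012),"stopBR":(A(447,333),B(326,305),.012),
"stopbackTL":(A(332,190),B(212,195),.062),"stopbackTR":(A(460,225),B(332,200),.062),
"wingL":(A(445,92),B(272,95),.059),"wingR":(A(535,108),B(355,105),.059)}
for k,(p,q,z) in pts.items():
    print(k,np.round(onz(*p,z)*1000,1),np.round(onz(*q,z)*1000,1),np.round(tri([p,q])*1000,1))
E
```

```text
farR [520.8 115.5  12. ] [523.  114.5  12. ] [525.5 109.4   7.2]
farL [626.4 147.9  12. ] [626.2 149.8  12. ] [629.3 145.2   8.7]
endTopL [508.8 481.7  28. ] [507.5 480.7  28. ] [504.2 484.3  33.3]
endTopR [416.3 451.5  28. ] [414.8 455.1  28. ] [417.4 451.   24.5]
nearL [511.6 495.4  12. ] [511.9 495.9  12. ] [513.2 494.6  10. ]
nearR [408.3 460.9  12. ] [408.2 463.2  12. ] [410.8 459.3   7.3]
tip_z12 [469.7 348.7  12. ] [469. 350.  12.] [469.8 348.8  11.3]
tip_z18 [467.5 350.7  18. ] [466.4 354.1  18. ] [469.6 349.   13.8]
stopTL [533.4 339.1  62. ] [539.6 335.   62. ] [542.4 331.2  55.3]
stopTR [479.  315.5  62. ] [485.  312.1  62. ] [489.  305.5  52.9]
stopBL [539.  336.2  12. ] [535.6 340.3  12. ] [536.9 338.4  12.4]
stopBR [484.7 316.6  12. ] [482.5 318.9  12. ] [482.3 319.2  13.7]
stopbackTL [538.7 328.   62. ] [538.1 329.8  62. ] [540.2 326.9  59.8]
stopbackTR [486.4 307.1  62. ] [489.5 303.1  62. ] [488.3 305.   61.7]
wingL [558.2 245.8  59. ] [559.4 246.8  59. ] [563.3 241.   53.9]
wingR [522.7 226.9  59. ] [520.4 231.7  59. ] [523.5 226.4  56.4]
```

```bash
python3 - <<'E'
from h import *
a=load("scene0.npz");b=load("side0.npz");w=load("wrist0.npz")
pa=[(402,158),(412,148),(421,135),(425,120),(422,105),(410,90),(395,82),(375,80),(340,86),(300,97),(272,104)]
pb=[(377,140),(384,128),(388,110),(386,90),(375,77),(350,71),(320,77),(280,93),(240,102)]
def dist(P,q): return min(np.linalg.norm(np.array(q)-(np.array(p0)+t*(np.array(p1)-p0))) for p0,p1 in zip(P,P[1:]) for t in np.linspace(0,1,30))
for u,v in [(313,140),(316,180),(328,230),(350,252),(400,248),(450,215),(500,178),(560,128),(620,83)]:
    r=[(dist(pa,proj(a,onz(w,u,v,z)))+dist(pb,proj(b,onz(w,u,v,z))),z) for z in np.arange(0,.36,.005)]
    r.sort(); print((u,v),np.round(onz(w,u,v,r[0][1]),3),round(r[0][0],1),[round(x[1],3) for x in r[:4]])
o=__import__("cell").sensors.get_obs()
from scipy.spatial.transform import Rotation as R
q=o["orientation"];print(R.from_quat([q[1],q[2],q[3],q[0]]).as_matrix().round(3))
E
```

```text
(313, 140) [0.491 0.046 0.065] 2.0 [np.float64(0.065), np.float64(0.07), np.float64(0.215), np.float64(0.06)]
(316, 180) [0.494 0.007 0.08 ] 1.1 [np.float64(0.08), np.float64(0.195), np.float64(0.075), np.float64(0.19)]
(328, 230) [ 0.506 -0.032  0.12 ] 0.9 [np.float64(0.12), np.float64(0.115), np.float64(0.125), np.float64(0.13)]
(350, 252) [ 0.525 -0.045  0.14 ] 2.2 [np.float64(0.14), np.float64(0.135), np.float64(0.13), np.float64(0.145)]
(400, 248) [ 0.559 -0.024  0.175] 2.5 [np.float64(0.175), np.float64(0.18), np.float64(0.185), np.float64(0.17)]
(450, 215) [0.584 0.009 0.195] 2.5 [np.float64(0.195), np.float64(0.19), np.float64(0.2), np.float64(0.185)]
(500, 178) [0.615 0.033 0.19 ] 2.9 [np.float64(0.19), np.float64(0.195), np.float64(0.2), np.float64(0.185)]
(560, 128) [0.654 0.064 0.18 ] 3.6 [np.float64(0.18), np.float64(0.175), np.float64(0.185), np.float64(0.19)]
(620, 83) [0.713 0.093 0.15 ] 1.8 [np.float64(0.15), np.float64(0.155), np.float64(0.16), np.float64(0.145)]
[[-0.    -0.002  1.   ]
 [-1.     0.    -0.   ]
 [-0.    -1.    -0.002]]
```

>>> apply_moves --steps '[[1, [-4, 0, 0.1], [0, 0, 0]], [1, [-4, 0, 0.1], [0, 0, 0]], [1, [-4, 0, 0.1], [0, 0, 0]], [1, [-4, 0, 0.1], [0, 0, 0]], [1, [-4, 0, 0.1], [0, 0, 0]], [1, [-4, 0, 0.2], [0, 0, 0]], [1, [-4, 0, 0.2], [0, 0, 0]], [1, [-2, 0, 0.2], [0, 0, 0]]]'

```text
clock: 0.82
tcp_pos: [0.5102, 0.3044, 0.2415]
orientation: [0.501, -0.501, 0.5, -0.499]
wrist_force: [0.1, -0.4, -0.1]
width: 0.0853
```

>>> apply_moves --steps '[[0.6, [0, 0, 0], [0, -0.12, 0]], [0.6, [0, 0, 0], [0, -0.12, 0]], [0.6, [0, 0, 0], [0, -0.12, 0]], [0.6, [0, 0, 0], [0, -0.12, 0]], [0.6, [0, 0, 0], [0, -0.12, 0]], [0.6, [0, 0, 0], [0, -0.12, 0]], [0.6, [0, 0, 0], [0, -0.12, 0]], [0.6, [0, 0, 0], [0, -0.12, 0]]]'

```text
clock: 1.48
tcp_pos: [0.5108, 0.2999, 0.2418]
orientation: [-0.675, 0.675, -0.211, 0.21]
wrist_force: [0.1, -0.4, -0.5]
width: 0.0511
```

>>> apply_moves --steps '[[0.6, [0, 0, 0], [0, -0.12, 0]], [0.6, [0, 0, 0], [0, -0.12, 0]], [0.6, [0, 0, 0], [0, -0.12, 0]], [0.6, [0, 0, 0], [0, -0.12, 0]], [0.6, [0, 0, 0], [0, -0.12, 0]], [0.6, [0, 0, 0], [0, -0.12, 0]], [0.6, [0, 0, 0], [0, -0.12, 0]], [0.6, [0, 0, 0], [0, -0.09, 0]]]'

```text
clock: 2.15
tcp_pos: [0.5108, 0.2999, 0.2418]
orientation: [-0.698, 0.698, 0.114, -0.115]
wrist_force: [-1.3, -0.7, 0.2]
width: 0.0513
```

```bash
python3 - <<'E'
from cell import sensors, vision
from h import *
from scipy.spatial.transform import Rotation as R
s=vision.snapshot("wrist"); np.savez("wrist1.npz",**s); cv2.imwrite("pics/wrist1.png",s["pixels"])
o=sensors.get_obs();q=o["orientation"]
print(o["joint_pos"].round(3),o["tcp_pos"].round(4),o["width"]);M=R.from_quat([q[1],q[2],q[3],q[0]]).as_matrix();print(M.round(3));print(np.degrees(np.arctan2(M[1,2],M[0,2])))
E
```

```text
[0.531 0.428 0.27  1.414 0.    0.204] [0.5108 0.2999 0.2418] 0.050936934603852776
[[ 0.947 -0.001 -0.321]
 [ 0.321 -0.001  0.947]
 [-0.001 -1.    -0.   ]]
108.7033712273673
```

View pics/wrist1.png

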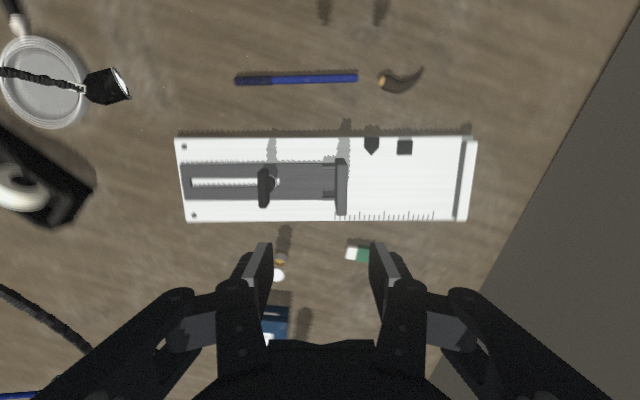

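```bash
python3 - <<'E'
from h import *
w=load("wrist1.npz")
zoom(w,235,125,190,105,4.2,"pics/wz1.png")
E
```

```text
(no output)
```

View pics/wz1.png

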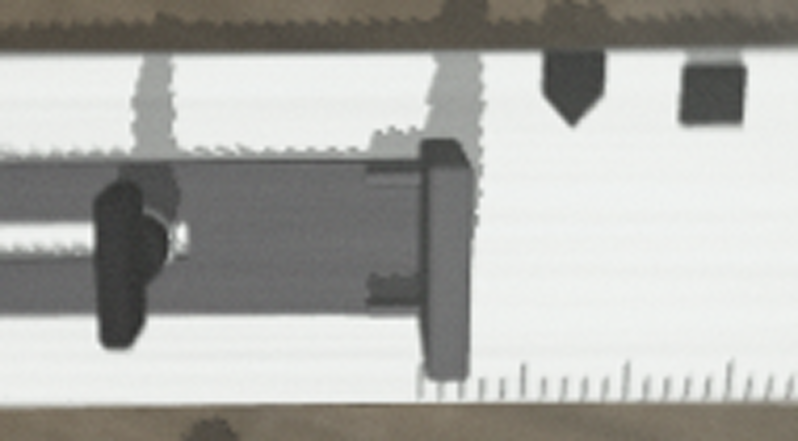

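```bash
python3 - <<'E'
from h import *
w=load("wrist1.npz")
W=lambda u,v:(w,235+(u+.5)/4.2-.5,125+(v+.5)/4.2-.5)
ey=np.array([-.312,.950,0]);ex=np.array([.950,.312,0])
def sh(n,u,v,z):
    p=onz(*W(u,v),z); print(n,(p*1000).round(1),"x",(p@ex*1000).round(1),"y",(p@ey*1000).round(1))
sh("tip18",573,126,.018);sh("tip12",573,126,.012)
sh("faceT_a",472,168,.062);sh("faceT_b",469,380,.062)
sh("backT_a",428,168,.062);sh("backT_b",427,380,.062)
sh("faceBot b",470,380,.062)
for n,u,v in [("wing tl",96,205),("wing bl",98,335),("wing br",143,330),("wing top",122,180),("wing bot",118,348)]: sh(n,u,v,.059)
i=load("wrist1.npz")["pixels"]
g=cv2.resize(i[125:230,235:425],None,fx=4.2,fy=4.2,interpolation=cv2.INTER_CUBIC).max(2)
m=((g<60)*255).astype(np.uint8)
for c in cv2.findContours(m,0,2)[0]:
    if cv2.contourArea(c)>1500: print(cv2.boundingRect(c),cv2.contourArea(c),cv2.minAreaRect(c))
E
```

```text
tip18 [465.9 348.4  18. ] x 551.3 y 185.7
tip12 [466.3 349.7  12. ] x 552.1 y 186.7
faceT_a [481.2 318.5  62. ] x 556.5 y 152.5
faceT_b [536.  337.7  62. ] x 614.5 y 153.5
backT_a [484.8 307.8  62. ] x 556.6 y 141.1
backT_b [539.6 326.8  62. ] x 614.6 y 142.1
faceBot b [535.9 337.9  62. ] x 614.5 y 153.8
wing tl [522.3 228.6  59. ] x 567.5 y 54.2
wing bl [556.8 238.3  59. ] x 603.3 y 52.7
wing br [551.5 249.5  59. ] x 601.8 y 65.0
wing top [513.7 233.3  59. ] x 560.8 y 61.3
wing bot [558.6 244.5  59. ] x 606.9 y 57.9
(98, 183, 68, 160) 3190.5 ((134.3296661376953, 261.9447021484375), (158.64784240722656, 65.05559539794922), 86.18592071533203)
```

>>> apply_moves --steps '[[0.6, [0.3, 0, 1.1], [0, 0, 0]], [0.6, [0.3, 1, 1.1], [0, 0.008, 0]], [0.6, [0, 2.5, 0], [0, 0, 0]], [0.6, [0, 2.5, 0], [0, 0, 0]], [0.6, [0, 2.5, 0], [0, 0, 0]], [0.6, [0, 2.5, 0], [0, 0, 0]], [0.6, [0, 1, 0], [0, 0, 0]], [0.6, [0, 0, 0], [0, 0, 0]]]'

```text
clock: 2.87
tcp_pos: [0.5073, 0.3223, 0.1182]
orientation: [-0.698, 0.7, 0.107, -0.112]
wrist_force: [0.5, -0.9, -0.0]
width: 0.0514
```

```bash
python3 - <<'E'
from cell import sensors, vision
from h import *
for n in["wrist","side"]:
  s=vision.snapshot(n); np.savez(n+"2.npz",**s)
  cv2.imwrite(f"pics/{n}2.png",s["pixels"])
zoom(load("side2.npz"),250,80,150,180,3.3,"pics/dz2.png")
E
```

```text
(no output)
```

View pics/wrist2.png

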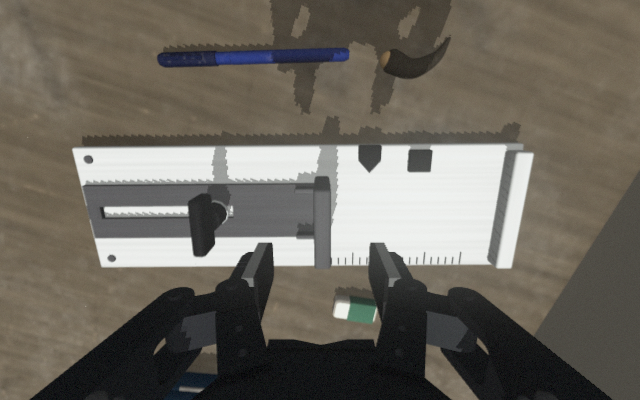

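View pics/dz2.png

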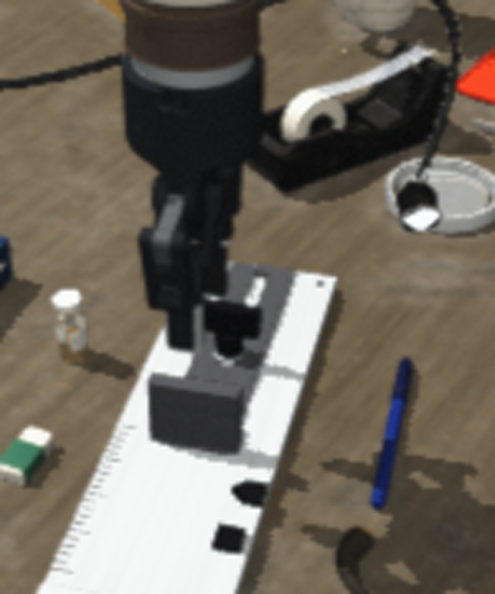

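>>> apply_moves --steps '[[0.6, [0.3, 2, 0], [0, 0, 0]], [0.6, [0, 2, 0], [0, 0, 0]], [0.6, [0, 2, 0], [0, 0, 0]], [0.6, [0, 1.3, 0], [0, 0, 0]], [0.6, [0, 0, 0], [0, 0, 0]]]'

```text
clock: 3.38
tcp_pos: [0.5121, 0.3235, 0.0482]
orientation: [-0.698, 0.699, 0.109, -0.11]
wrist_force: [-0.8, -0.1, 0.4]
width: 0.0514
```

>>> apply_moves --steps '[[0.05, [0, 0, 0], [0, 0, 0]], [0.05, [0, 0, 0], [0, 0, 0]], [0.05, [0, 0, 0], [0, 0, 0]], [0.05, [0, 0, 0], [0, 0, 0]], [0.05, [0, 0, 0], [0, 0, 0]], [0.05, [0, 0, 0], [0, 0, 0]], [0.05, [0, 0, 0], [0, 0, 0]], [0.05, [0, 0, 0], [0, 0, 0]]]'

```text
clock: 4.05
tcp_pos: [0.514, 0.3247, 0.0517]
orientation: [0.699, -0.698, -0.111, 0.108]
wrist_force: [-0.6, 0.5, 7.4]
width: 0.0107
```

```bash
python3 - <<'E'
from cell import sensors, vision
from h import *
o=sensors.get_obs(); print({k:np.round(o[k],4) for k in("clock","tcp_pos","wrist_force","wrist_torque","width")})
s=vision.snapshot("wrist"); np.savez("wrist3.npz",**s)
cv2.imwrite(f"pics/wrist3.png",s["pixels"])
E
```

```text
{'clock': np.float64(4.05), 'tcp_pos': array([0.514 , 0.3247, 0.0517]), 'wrist_force': array([-0.5834,  0.4911,  7.3852]), 'wrist_torque': array([0.0421, 0.1062, 0.196 ]), 'width': np.float64(0.0107)}
```

View pics/wrist3.png

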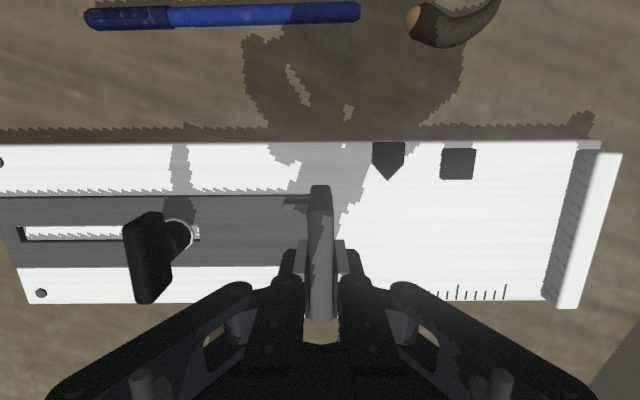

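>>> apply_moves --steps '[[0.05, [0, -0.3, 0.4], [0, 0, 0]], [0.05, [0, -0.2, 0.6], [0, 0, 0]], [0.05, [0, 0, 0.7], [0, 0, 0]], [0.05, [0, 0, 0.7], [0, 0, 0]], [0.05, [0, 0, 0.6], [0, 0, 0]], [0.05, [0, 0, 0.2], [0, 0, 0]], [0.05, [0, 0, 0], [0, 0, 0]], [0.05, [0, 0, 0], [0, 0, 0]]]'

```text
clock: 4.77
tcp_pos: [0.5043, 0.354, 0.0518]
orientation: [-0.698, 0.699, 0.11, -0.109]
wrist_force: [9.2, 2.7, -16.7]
width: 0.0104
```

```bash
python3 - <<'E'
from cell import sensors, vision
from h import *
o=sensors.get_obs(); print({k:np.round(o[k],4) for k in("clock","tcp_pos","wrist_force","wrist_torque","width")})
for n in["wrist","scene","side"]:
  s=vision.snapshot(n); np.savez(n+"4.npz",**s)
zoom(load("wrist4.npz"),200,120,260,200,3,"pics/wz4.png")
zoom(load("scene4.npz"),235,190,110,100,6,"pics/sz4.png")
zoom(load("side4.npz"),270,180,90,80,6,"pics/dz4.png")
E
```

```text
{'clock': np.float64(4.7667), 'tcp_pos': array([0.5043, 0.354 , 0.0518]), 'wrist_force': array([  9.2194,   2.7128, -16.7391]), 'wrist_torque': array([ 0.6304, -1.7977,  0.2574]), 'width': np.float64(0.0104)}
```

View pics/wz4.png

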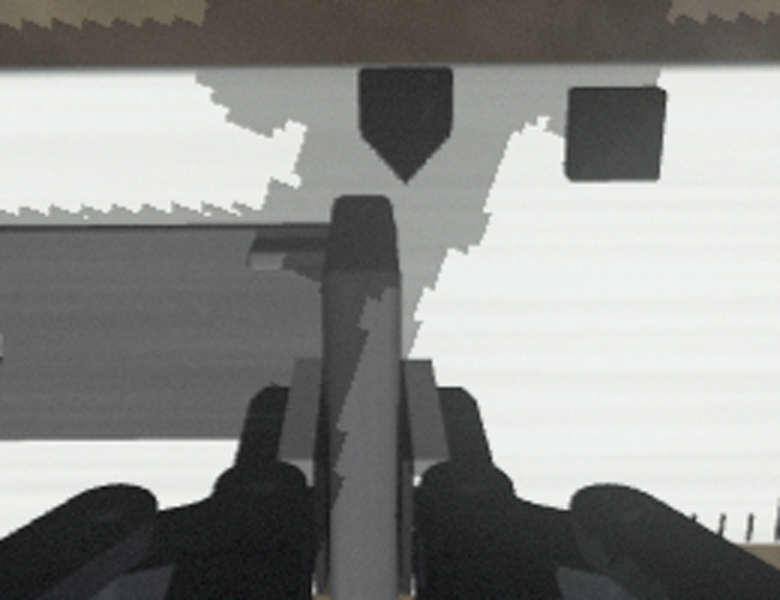

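View pics/sz4.png

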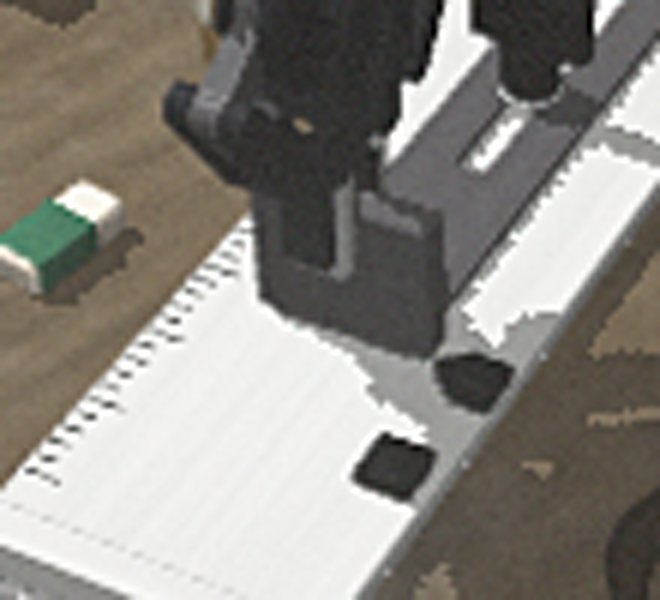

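View pics/dz4.png

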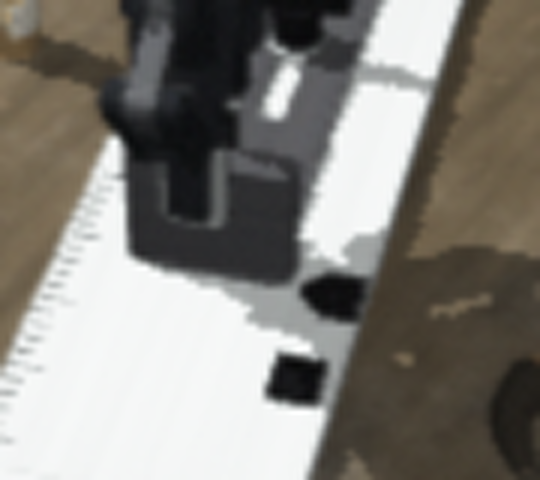

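```bash
python3 - <<'E'
from h import *
ey=np.array([-.312,.950,0])
w=load("wrist4.npz");a=load("scene4.npz");b=load("side4.npz")
W=lambda u,v:(w,200+(u+.5)/3-.5,120+(v+.5)/3-.5)
A=lambda u,v:(a,235+(u+.5)/6-.5,190+(v+.5)/6-.5)
B=lambda u,v:(b,270+(u+.5)/6-.5,180+(v+.5)/6-.5)
def y(n,p,z): q=onz(*p,z);print(n,(q*1000).round(1),(q@ey*1000).round(1))
y("w tip",W(405,184),.015);y("w face bot",W(394,203),.012);y("w face top",W(400,275),.062)
y("a tip",A(436,370),.012);y("a botR",A(432,357),.012);y("a botL",A(258,297),.012)
y("b tip",B(300,295),.012);y("b botR",B(293,284),.012);y("b botL",B(130,255),.012)
E
```

```text
w tip [468.1 349.5  15. ] 186.0
w face bot [473.1 349.   12. ] 183.9
w face top [471.9 347.7  62. ] 183.1
a tip [469.2 348.2  12. ] 184.4
a botR [474.1 345.2  12. ] 180.0
a botL [530.6 364.5  12. ] 180.7
b tip [468.7 350.7  12. ] 186.9
b botR [473.6 347.4  12. ] 182.3
b botL [529.2 365.6  12. ] 182.2
```

>>> apply_moves --steps '[[0.05, [0, 0.1, 0.1], [0, 0, 0]], [0.05, [0, 0.1, 0.1], [0, 0, 0]], [0.05, [0, 0, 0.1], [0, 0, 0]], [0.05, [0, 0, 0], [0, 0, 0]], [0.05, [0, 0, 0], [0, 0, 0]], [0.05, [0, 0, 0], [0, 0, 0]]]'

```text
clock: 5.42
tcp_pos: [0.5034, 0.3566, 0.0517]
orientation: [-0.698, 0.699, 0.11, -0.109]
wrist_force: [5.7, -0.3, -7.9]
width: 0.011
```

>>> apply_moves --steps '[[0.5, [0, 0, 0], [0, 0, 0]], [0.5, [0, 0, 0], [0, 0, 0]], [0.5, [0, 0, 0], [0, 0, 0]], [0.5, [0, 0, 0], [0, 0, 0]], [0.5, [0, 0, 0], [0, 0, 0]], [0.5, [0, -2, 0], [0, 0, 0]], [0.5, [0, -3, 0], [0, 0, 0]], [0.5, [0, -3, 0], [0, 0, 0]]]'

```text
clock: 6.08
tcp_pos: [0.5008, 0.3565, 0.1322]
orientation: [-0.698, 0.699, 0.109, -0.111]
wrist_force: [0.2, -0.5, 0.1]
width: 0.0425
```

```bash
python3 - <<'E'
from cell import sensors, vision
from h import *
o=sensors.get_obs(); print({k:np.round(o[k],4) for k in("clock","tcp_pos","orientation","wrist_force","wrist_torque","width","joint_pos")})
for n in["wrist","scene","side"]:
  s=vision.snapshot(n); np.savez(n+"5.npz",**s)
cv2.imwrite("pics/wrist5.png",load("wrist5.npz")["pixels"])
zoom(load("scene5.npz"),235,190,110,100,6,"pics/sz5.png")
zoom(load("side5.npz"),270,150,90,100,6,"pics/dz5.png")
E
```

```text
{'clock': np.float64(6.0833), 'tcp_pos': array([0.5008, 0.3565, 0.1322]), 'orientation': array([-0.6981,  0.699 ,  0.1086, -0.1107]), 'wrist_force': array([ 0.2114, -0.4512,  0.0542]), 'wrist_torque': array([ 0.0069, -0.0652, -0.0037]), 'width': np.float64(0.0425), 'joint_pos': array([6.1850e-01, 5.3220e-01, 1.4680e-01, 1.1887e+00, 2.0000e-04,
       3.0720e-01])}
```

View pics/wrist5.png

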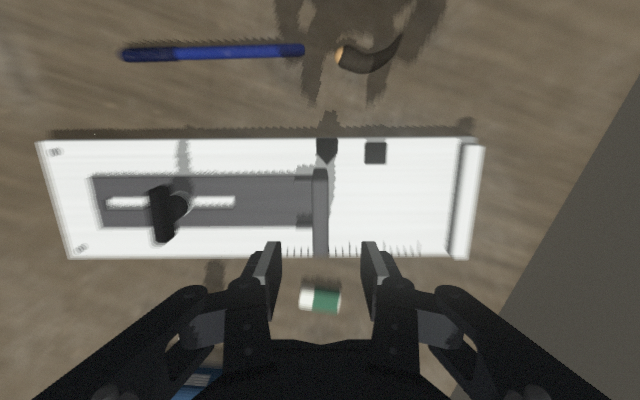

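View pics/sz5.png

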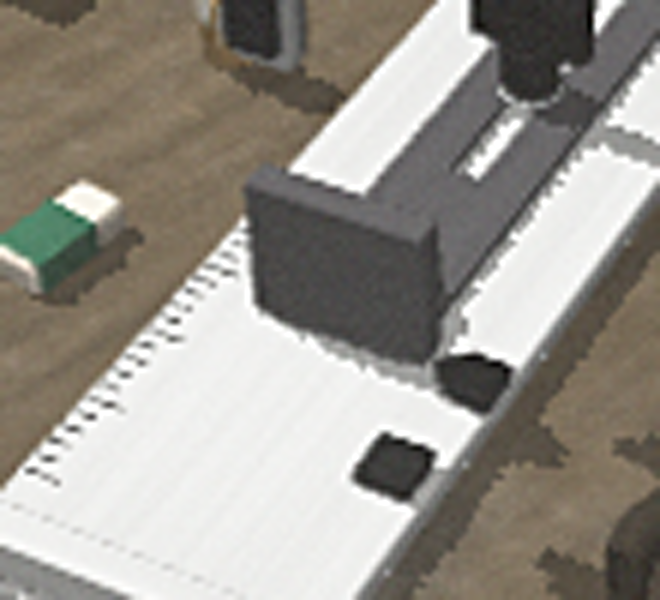

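View pics/dz5.png

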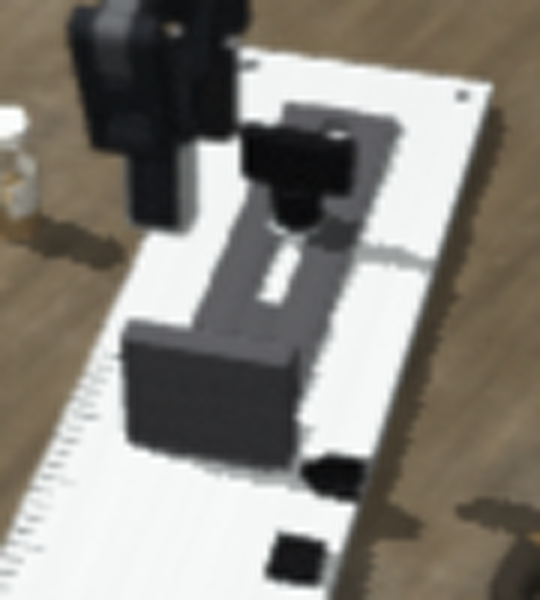

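>>> apply_moves --steps '[[0.5, [0, 0, -3], [0, 0, 0]], [0.5, [0, 0, -3], [0, 0, 0]], [0.5, [0, 0, -3], [0, 0, 0]], [0.5, [0, 0, -3], [0, 0, 0]], [0.5, [-0.2, 0, -0.4], [0, 0, 0]], [0.5, [0, 0, 0], [0, 0, 0]], [0.5, [0, 0, 0], [0, 0, 0]]]'

```text
clock: 6.82
tcp_pos: [0.5374, 0.2382, 0.1316]
orientation: [0.699, -0.698, -0.109, 0.11]
wrist_force: [0.4, 0.2, -0.5]
width: 0.0428
```

```bash
python3 - <<'E'
from cell import sensors, vision
from h import *
from scipy.spatial.transform import Rotation as R
o=sensors.get_obs(); print({k:np.round(o[k],4) for k in("clock","tcp_pos","width","joint_pos")})
q=o["orientation"];M=R.from_quat([q[1],q[2],q[3],q[0]]).as_matrix();print(M.round(3));print(np.degrees(np.arctan2(M[1,2],M[0,2])))
for n in["wrist"]:
  s=vision.snapshot(n); np.savez(n+"6.npz",**s)
zoom(load("wrist6.npz"),220,100,260,190,3,"pics/wz6.png")
E
```

```text
{'clock': np.float64(6.8167), 'tcp_pos': array([0.5374, 0.2382, 0.1316]), 'width': np.float64(0.0428), 'joint_pos': array([4.169e-01, 4.803e-01, 5.920e-02, 1.151e+00, 7.000e-04, 1.064e-01])}
[[ 0.952 -0.002 -0.306]
 [ 0.306  0.     0.952]
 [-0.001 -1.     0.001]]
107.79187643425793
```

View pics/wz6.png

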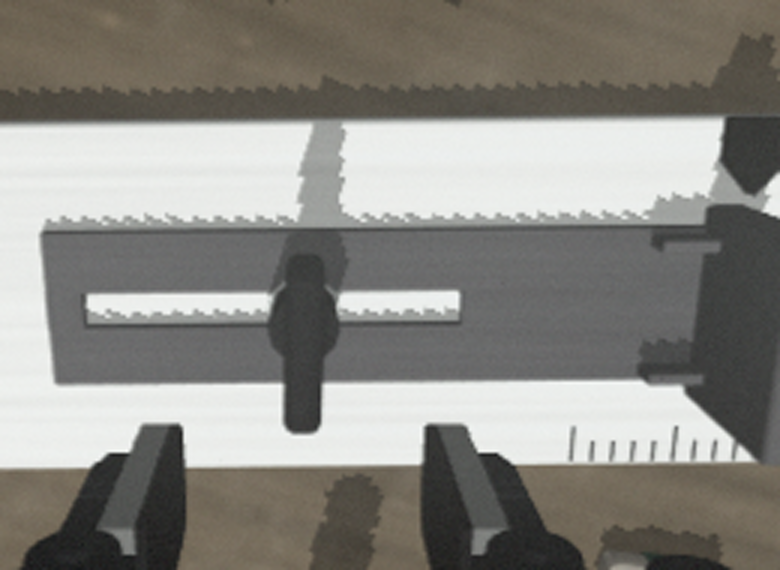

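>>> apply_moves --steps '[[0.5, [0, 2.5, 0], [0, 0, 0]], [0.5, [0, 2.5, 0], [0, 0, 0]], [0.5, [0, 2.5, 0], [0, 0, 0]], [0.5, [0, 1.5, 0], [0, 0, 0]], [0.5, [0, 0, 0], [0, 0, 0]], [0.5, [0, 0, 0], [0, 0, 0]]]'

```text
clock: 7.37
tcp_pos: [0.5368, 0.2393, 0.0413]
orientation: [-0.698, 0.699, 0.109, -0.111]
wrist_force: [0.4, 0.7, 0.8]
width: 0.0425
```

>>> apply_moves --steps '[[0.02, [0, 0, 0], [0, 0, 0]], [0.02, [0, 0, 0], [0, 0, 0]], [0.02, [0, 0, 0], [0, 0, 0]], [0.02, [0, 0, 0], [0, 0, 0]], [0.02, [0, 0, 0], [0, 0, 0]], [0.02, [0, 0, 0], [0, 0, 0]], [0.02, [0, 0, 0], [0, 0, 0]]]'

```text
clock: 7.95
tcp_pos: [0.5393, 0.2388, 0.0442]
orientation: [0.699, -0.698, -0.111, 0.108]
wrist_force: [0.1, -1.0, 6.4]
width: 0.0154
```

>>> apply_moves --steps '[[0.02, [0, 0, 0], [0, 0, 0]], [0.02, [0, 0, 0], [0, 0, 0]]]'

```text
clock: 8.12
tcp_pos: [0.5393, 0.2388, 0.0442]
orientation: [0.699, -0.698, -0.111, 0.108]
wrist_force: [-1.1, -1.0, 6.2]
width: 0.0154
```

```bash
python3 - <<'E'
from cell import sensors, vision
from h import *
s=vision.snapshot("wrist"); np.savez("wrist7.npz",**s)
zoom(load("wrist7.npz"),220,130,200,190,3,"pics/wz7.png")
E
```

```text
(no output)
```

View pics/wz7.png

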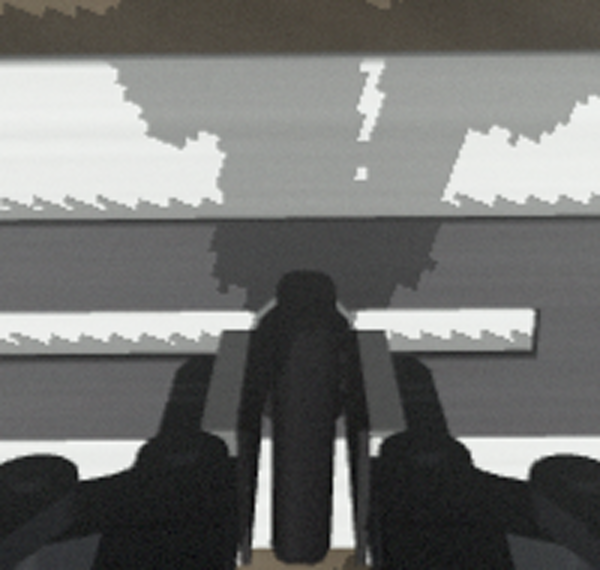

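>>> apply_moves --steps '[[0.35, [0, 0, 0], [0, 0, 0]], [0.35, [0, 0, 0], [0, 0, 0]], [0.35, [0, -0.4, 0], [0, 0, 0]], [0.35, [0, -0.4, 0], [0, 0, 0]], [0.02, [0, 0, 0], [0, 0, 0]], [0.02, [0, 0, 0], [0, 0, 0]], [0.02, [0, 0, 0], [0, 0, 0]], [0.02, [0, 0, 0], [0, 0, 0]]]'

```text
clock: 8.83
tcp_pos: [0.5384, 0.2385, 0.051]
orientation: [0.699, -0.699, -0.11, 0.109]
wrist_force: [0.2, 0.6, 5.8]
width: 0.0086
```

>>> apply_moves --steps '[[0.02, [0, 0, 0], [0, 0, 0]], [0.02, [0, 0, 0], [0, 0, 0]], [0.02, [0, 0, 0], [0, 0, 0]]]'

```text
clock: 9.08
tcp_pos: [0.5385, 0.2385, 0.051]
orientation: [0.699, -0.698, -0.11, 0.109]
wrist_force: [-0.6, -0.2, 5.2]
width: 0.0086
```

```bash
python3 - <<'E'
from cell import sensors, vision
from h import *
s=vision.snapshot("wrist"); np.savez("wrist8.npz",**s)
zoom(load("wrist8.npz"),220,130,200,190,3,"pics/wz8.png")
E
```

```text
(no output)
```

View pics/wz8.png

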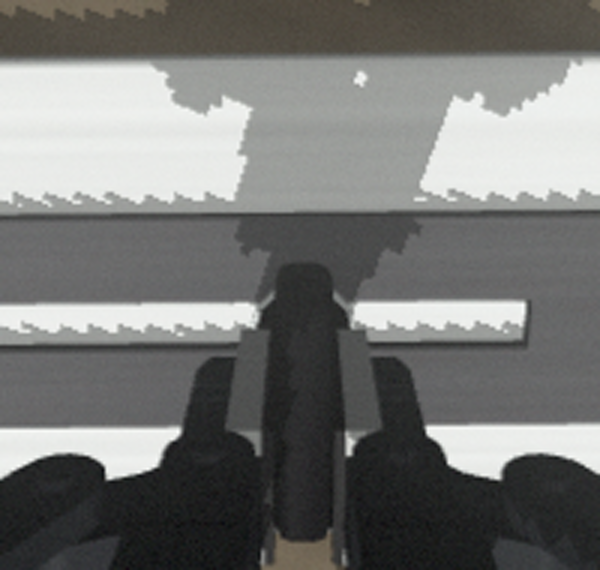

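>>> apply_moves --steps '[[0.02, [0, 0, 0], [0, 0.06, 0]], [0.02, [0, 0, 0], [0, 0.09, 0]], [0.02, [0, 0, 0], [0, 0.1, 0]], [0.02, [0, 0, 0], [0, 0.1, 0]], [0.02, [0, 0, 0], [0, 0.1, 0]], [0.02, [0, 0, 0], [0, 0.1, 0]], [0.02, [0, 0, 0], [0, 0.05, 0]], [0.02, [0, 0, 0], [0, 0, 0]]]'

```text
clock: 9.8
tcp_pos: [0.5385, 0.2389, 0.051]
orientation: [0.7, -0.699, 0.102, -0.103]
wrist_force: [-0.5, -0.3, 5.4]
width: 0.0085
```

```bash
cat > st.py <<'E'
from cell import sensors
import numpy as np
from scipy.spatial.transform import Rotation as R
o=sensors.get_obs(); print({k:np.round(o[k],4).tolist() for k in("clock","tcp_pos","width","joint_pos","wrist_force","wrist_torque")})
q=o["orientation"];M=R.from_quat([q[1],q[2],q[3],q[0]]).as_matrix();an=np.arctan2(M[1,2],M[0,2]);print("jaw",np.degrees(an),"turn vs board",np.radians(108.2)-an)
E
python3 st.py
```

```text
{'clock': 9.8, 'tcp_pos': [0.5385, 0.2389, 0.051], 'width': 0.0085, 'joint_pos': [0.4173, 0.5573, -0.0428, 0.9691, 0.0005, 0.7076], 'wrist_force': [-0.4951, -0.2778, 5.4088], 'wrist_torque': [0.0776, 0.1279, -0.0192]}
jaw 73.36366481863692 turn vs board 0.6080087482431218
```

>>> apply_moves --steps '[[0.02, [0, 0, 0], [0, 0.1, 0]], [0.02, [0, 0, 0], [0, 0.1, 0]], [0.02, [0, 0, 0], [0, 0.1, 0]], [0.02, [0, 0, 0], [0, 0.1, 0]], [0.02, [0, 0, 0], [0, 0.1, 0]], [0.02, [0, 0, 0], [0, 0.1, 0]], [0.02, [0, 0, 0], [0, 0.05, 0]], [0.02, [0, 0, 0], [0, 0, 0]]]'

```text
clock: 10.47
tcp_pos: [0.5387, 0.2392, 0.051]
orientation: [0.631, -0.63, 0.32, -0.32]
wrist_force: [0.4, 1.8, 5.0]
width: 0.0088
```

```bash
python3 st.py
```

```text
{'clock': 10.4667, 'tcp_pos': [0.5387, 0.2392, 0.051], 'width': 0.0088, 'joint_pos': [0.4174, 0.5575, -0.0425, 0.9686, 0.0009, 1.3566], 'wrist_force': [0.447, 1.7878, 5.038], 'wrist_torque': [0.3499, 0.0091, -0.066]}
jaw 36.186824578581785 turn vs board 1.2568670159200028
```

Go on to the hard stop in small steps.

>>> apply_moves --steps '[[0.02, [0, 0, 0], [0, 0.05, 0]], [0.02, [0, 0, 0], [0, 0.05, 0]], [0.02, [0, 0, 0], [0, 0.04, 0]], [0.02, [0, 0, 0], [0, 0.03, 0]], [0.02, [0, 0, 0], [0, 0.02, 0]], [0.02, [0, 0, 0], [0, 0, 0]], [0.02, [0, 0, 0], [0, 0, 0]]]'

```text
clock: 11.05
tcp_pos: [0.5388, 0.2393, 0.051]
orientation: [0.599, -0.597, 0.377, -0.377]
wrist_force: [0.1, 2.3, 4.8]
width: 0.0088
```

```bash
python3 st.py
```

```text
{'clock': 11.05, 'tcp_pos': [0.5388, 0.2393, 0.051], 'width': 0.0088, 'joint_pos': [0.4177, 0.5575, -0.0424, 0.9685, 0.0005, 1.5427], 'wrist_force': [0.079, 2.2982, 4.7976], 'wrist_torque': [0.2622, -0.1614, 0.9814]}
jaw 25.542110680326186 turn vs board 1.4426523213773637
```

>>> apply_moves --steps '[[0.4, [0, 0, 0], [0, 0, 0]], [0.4, [0, 0, 0], [0, 0, 0]], [0.4, [0, 0, 0], [0, 0, 0]], [0.4, [0, 0, 0], [0, 0, 0]], [0.4, [0, -1.5, 0], [0, 0, 0]], [0.4, [0, -3, 0], [0, 0, 0]], [0.4, [0, -3, 0], [0, 0, 0]], [0.4, [0, -3, 0], [0, 0, 0]]]'

```text
clock: 11.72
tcp_pos: [0.5372, 0.2378, 0.1555]
orientation: [-0.597, 0.598, -0.379, 0.378]
wrist_force: [-0.4, 0.7, -0.5]
width: 0.0339
```

>>> apply_moves --steps '[[0.4, [0, -3, 0], [0, 0, 0]], [0.4, [0, -3, 0], [0, 0, 0]], [0.4, [0, 0, 0], [0, 0, 0]], [0.4, [0, 0, 0], [0, 0, 0]], [0.4, [0, 0, 0], [0, 0, 0]]]'

```text
clock: 12.13
tcp_pos: [0.5376, 0.238, 0.2146]
orientation: [-0.597, 0.598, -0.379, 0.378]
wrist_force: [-0.7, 0.1, -1.0]
width: 0.0342
```

```bash
python3 st.py; python3 - <<'E'
from cell import sensors, vision
from h import *
for n in["wrist","scene","side"]:
  s=vision.snapshot(n); np.savez(n+"9.npz",**s)
cv2.imwrite("pics/wrist9.png",load("wrist9.npz")["pixels"])
zoom(load("scene9.npz"),235,170,130,110,6,"pics/sz9.png")
zoom(load("side9.npz"),270,150,90,100,6,"pics/dz9.png")
E
```

```text
{'clock': 12.1333, 'tcp_pos': [0.5376, 0.238, 0.2146], 'width': 0.0342, 'joint_pos': [0.4169, 0.4293, 0.2012, 1.3438, -0.0, 1.5459], 'wrist_force': [-0.653, 0.0798, -1.0232], 'wrist_torque': [0.0267, -0.0303, 0.0186]}
jaw 25.31236713474945 turn vs board 1.4466621026828834
```

View pics/wrist9.png

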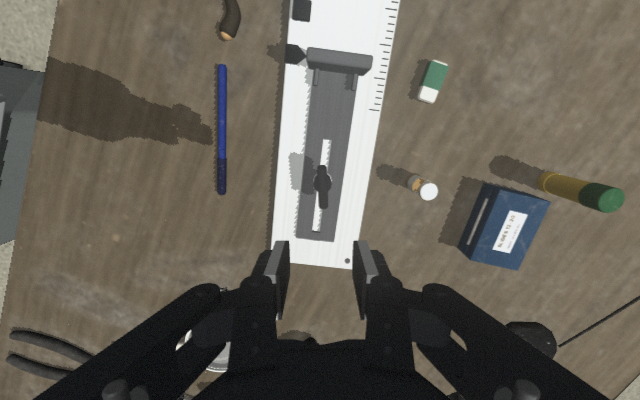

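View pics/sz9.png

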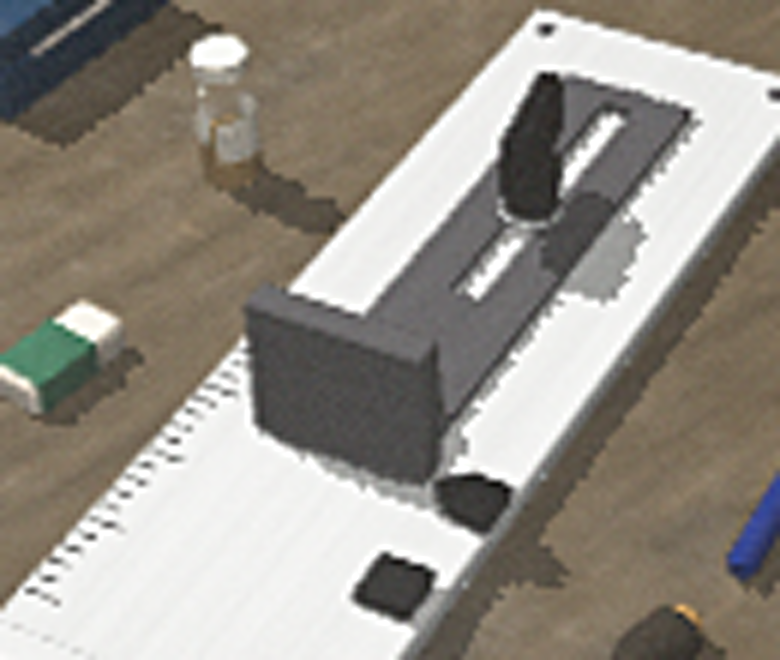

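View pics/dz9.png

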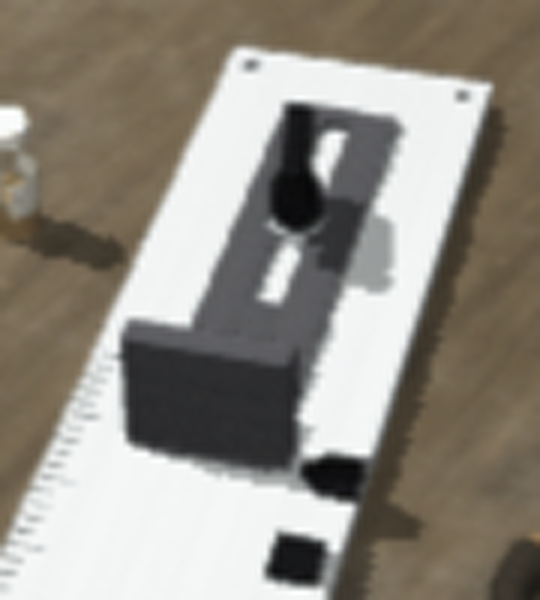

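```bash
python3 - <<'E'
from h import *
ey=np.array([-.312,.950,0])
a=load("scene9.npz");b=load("side9.npz")
A=lambda u,v:(a,235+(u+.5)/6-.5,170+(v+.5)/6-.5)
B=lambda u,v:(b,270+(u+.5)/6-.5,150+(v+.5)/6-.5)
def y(n,p,z): q=onz(*p,z);print(n,(q@ey*1000).round(1))
y("a tip",A(436,490),.012);y("a botR",A(430,484),.012);y("a botL",A(258,428),.012)
y("b tip",B(300,475),.012);y("b botR",B(292,468),.012);y("b botL",B(130,440),.012)
w=load("wrist9.npz")  # wing ends, top z=59: (322,170)-(323,205)
p,q=onz(w,322,170,.059),onz(w,322,205,.059);d=q-p
print("wing dir vs board x axis", np.radians(18.2)-np.arctan2(d[1],d[0]))
from cell import job; job.job_done()
E
```

```text
a tip 184.4
a botR 182.9
a botL 184.9
b tip 186.9
b botR 184.3
b botL 184.6
wing dir vs board x axis 1.4462203858810958
the job is handed in; nothing more can be done
```

The stop is at the pointed tab and the wing knob is tightened to its hard stop. The job was handed in at about 12 s of the 43 s allowed; no verdict is reported.

- **Slide:** I gripped the stop's upright and, with the knob still loose, slid it about 33 mm toward the raised end.
- **Tighten:** My first pinch on the wing was too low and caught the hub below it. I raised the gripper about 8 mm, gripped the wing itself, and turned it clockwise. I stopped when the wrist torque rose to about 1 Nm at a tool angle of about 1.44 rad.
- **Last checks:**
  - **Position:** The scene and side images put the face about 0–3 mm short of the tip, inside the 10 mm tolerance. The gripper position during the slide put it 1–2 mm past instead. These methods disagree by a few mm, about what the calibration allows.
  - **Wing:** After release, the wing read about 1.45 rad in the wrist image, so it is at the 1.4 rad hard stop within measuring error.
  - **Clear of everything:** The gripper is well above the board, touching nothing, and wrist force is near zero.

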